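# Shift the turntable drive selector into third

## Task

Push the red-knobbed gear lever of the blue selector box through its H-shaped gate with the fingertips or the outside of the fingers: along its slot to the middle, across to the right, then forward (away from the robot) fully home into the third slot, the far right one with the green marker. Push gently, do not grip the knob or stick, and let go at the end so that the lever stays there by itself. Leave the turntable, the brass connector, the pressure pin and the spring retainer where they are.

Things in the scene. Friction and masses are not known exactly. Their poses are not given: they have to be found in the camera images.
- selector: Blue selector box, fixed to the bench, 136 mm (x) x 126 mm (y) x 84 mm high; four small feet reach to x = +-86 mm. Origin: centre of its underside on the bench. Its x axis is 'forward' (away from the robot, turned at most 0.4 rad), y 'left', z up. The lever pivots 20 mm above the origin.
- gate (a point): Centre of the H-shaped opening in the steel plate on top, 84 mm above the bench; axes as the box. Two slots along x, 15 mm wide, centred at y = +19 and -19 mm, run from x = -29 to +29 mm; a crossbar opening 18 mm wide joins them in the middle (rounded corners). First slot: far left, second: near left, third: far right, fourth: near right. The 10 mm stick crosses only within 0.06 rad of lever_forward = 0.
- third_slot (a point): Where the stick stands at the forward end of the third slot: 24 mm forward, 19 mm right of the gate's centre, on the plate's top. The green marker (14 x 34 mm, three white dots) lies on the plate just beyond.
- knob (a point): Centre of the red ball knob, 36 mm diameter, atop the 10 mm steel stick, 145 mm from the pivot (165 mm above the bench when upright, down to about 147 mm in the slot ends). With a = lever_across, f = lever_forward it is, in box axes, at x = 0.145 sin f, y = -0.145 sin a cos f, z = 0.020 + 0.145 cos a cos f (m).
- gearstick: The stick with its knob, one rigid piece on its pivot (origin; z along the stick). It stays where it is left: about 3 to 4 N at the knob moves it. The gate's outer walls are faced with rubber and stop it softly. More than 38 N of contact force between the fingers and this piece counts as gripping or rough handling.
- lever_across (a joint): Sideways tilt of the lever in rad: 0 in the middle, positive to the right (-y of the box); about -0.31 in the left slots and +0.31 in the right slots (side stops at about +-0.345). Starts in the left slots.
- lever_forward (a joint): Fore-and-aft tilt of the lever in rad: 0 in the middle (crossbar), positive forward (+x of the box); end stops at about +0.365 and -0.365 at the ends of the slots. Starts anywhere from -0.33 to 0.33, so in the first slot, in the second slot or between.
- turntable (a joint): Angle of the black cast turntable about its upright axis, rad; 0 at the start, turns freely with a light touch.
- turntable_foot: Fixed foot of the black turntable, origin on the bench under the axis, to the left of the selector. The turntable has 236 mm diameter, its rim 52 mm above the bench; three olive-capped injectors are seated in it, tops 122 mm above the bench.
- brass_connector: Loose brass inlet connector with a hexagonal foot, standing on the bench to the right of the selector: 32 mm wide, 46 mm high, origin at the centre of its underside.
- pressure_pin: Loose polished steel pressure pin standing on its head on the bench beyond the selector: 26 mm wide, 48 mm high, origin at the centre of its underside.
- spring_retainer: Loose steel spring retainer ring lying in a turntable compartment: 38 mm outside, 12 mm high, origin at the centre of its underside.

How it is judged:
On the way, in this order (a step that is already met when the one before it is completed fails the run):
1. the lever stands at the right-hand end of the crossbar, between the third and fourth slots (value of joint lever_across above 0.24 rad and value of joint lever_forward between -0.12 and 0.12 rad).
2. the lever is home in the third slot (value of joint lever_forward above 0.29 rad and value of joint lever_across above 0.24 rad), for 0.2 s.
At the end, for the whole second after the job is handed in: The lever rests in the third slot (lever_forward above 0.29 rad, lever_across above 0.24 rad), released; the turntable has turned less than 0.1 rad and the loose parts are within 15 mm of where they were (all of step 2 and velocity of joint lever_forward between -0.03 and 0.03 rad/s and value of joint turntable between -0.1 and 0.1 rad and distance of each of brass_connector, pressure_pin, spring_retainer from where it was at the start of the episode below 0.015 m); the robot touches nothing.
It fails at once if the stick or knob is gripped or pushed with more than 38 N (contact force between the fingers and gearstick above 38 N).
It fails at once if the turntable is turned by more than 0.1 rad (value of joint turntable above 0.1 rad or value of joint turntable below -0.1 rad).
It fails at once if the brass connector is moved or lifted by more than 15 mm (distance of brass_connector from where it was at the start of the episode above 0.015 m).
It fails at once if the pressure pin is moved or lifted by more than 15 mm (distance of pressure_pin from where it was at the start of the episode above 0.015 m).
It fails at once if the spring retainer is moved or lifted by more than 15 mm (distance of spring_retainer from where it was at the start of the episode above 0.015 m).
It also fails if it takes over 51 s, if anything falls off the work surface, if the arm or the gripper's body presses on something with over 40 N, if the wrist force passes 120 N, or if a joint passes its speed limit or range.

## Robot

A 6-joint arm with a two-finger parallel gripper is mounted at the origin on the work surface. World frame = base frame: x ahead of the robot, y to its left, z up, the work surface at z = 0. Lengths are in m, angles in rad, forces in N, time in s.
With the tool pointing down it reaches from about 0.25 to 0.775 m from the base axis. Payload 4 kg.
Tool frame: the origin (TCP) lies midway between the tips of the shut fingers; the grasp point (between the pads) lies 19 mm behind it (robot.tcp_to_grasp is the distance from the TCP to the grasp point, in m); x points along the fingers, y is the direction in which the jaws open and shut, and the axes are right-handed (so a half turn about x gives the same grasp; the last joint's range is limited). The gripper opens to 94 mm and grips with 3 to 60 N. Pads are 16 mm wide; open, the fingers measure 119 mm over their backs; the gripper's body (75 mm by 177 mm) begins 78 mm behind the grasp point.
Start: joints at [-1.352, 0.087, 1.371, -0, 1.684, -0.103], TCP at [0.174, -0.522, 0.206] pointing down, gripper open.
Joint ranges: [-3.1, 3.1], [-0.76, 2.03], [0.27, 2.55], [-1.08, 4.22], [0.17, 2.65], [-2.57, 2.57]. Speed limits (rad/s): [2.79, 2.79, 3.14, 3.14, 3.14, 3.14].

## Interface

Orientations are given as [roll, pitch, yaw] about the fixed x, y, z axes, in that order (R = Rz(yaw) Ry(pitch) Rx(roll)).
In Python, from bench import robot gives the robot as it stands.
- The arm moves only by the tool send_rows, never from a script. Its argument "increments" is a list of rows, each a list of 5 numbers: the opening, from -1 (shut) to 1 (fully open), so that 0 is half open, then the shift along the tool's x, y, z in m, then the turn about the tool's x in rad. In form: [[hand, tx, ty, tz, roll], ...]. A call has 1 to 5 rows; each row is the pose to reach, as a shift and turn from the pose commanded when the call began, along the tool's axes at that moment; what a row does not reach only later rows make up. A row lasts 1/12 s, in which the tool goes at most 41.7 mm and 7.16 degrees, less where a joint would pass 70% of its speed; a pose out of reach is approached as far as the arm can. A call with a gripper value outside its range is refused whole. The fingers move at their own pace and stop on an object; the grip force is fixed at half the most. Time passes only in rows, so rows that repeat a pose let the fingers close. It gives the time, the measured TCP pose, the force and the opening at its end, in the units of the state.
- robot.get_obs(): the state, without advancing time (a new reading comes with each control period).
- robot.snapshot(name): name is "scene" or "top" or "wrist"; returns a dict with "image" (400x640x3 uint8, red, green, blue), "intrinsics" (3x3 intrinsics, pixels), "k1" (the pictures are not rectified: a ray, as slopes to the right and down, at radius r is drawn at 1 + k1 r^2 times it, then the intrinsics apply), "world_from_camera" (4x4, takes a point from camera to world coordinates). Camera axes: x right, y down, z forward; pixel columns grow to the right and rows downward; lengths in m; the calibration is good to about 2 mm. A picture is of the moment at which its call begins. There is no depth.
- robot.close_job(): hands the job in, once; it reports no verdict.
The state is a dict: "time": time; "joint_positions": joint angles; "qvel": joint speeds; "joint_torque": joint torques, N m; "tool_pos": TCP position; "ee_rot": TCP orientation; "wrist_force": force on the tool from outside, world axes, zero at the start; "wrist_torque": the same for the moment, N m; "width": finger opening in m.
Only numpy, scipy, OpenCV 4.12 (cv2) and the standard library are available. Lean on these libraries where they do the work, as an engineer would, in place of code of your own. Each camera call takes 0.05 s, during which the arm holds its last target.

## Working session

There is one attempt and no reset: what is moved stays moved. The work goes in short steps, Python scripts to look and compute and a tool call to move; the robot and the scene stay as the last step left them, time stands still between calls to the robot, and variables do not carry over. Pictures are saved under pics/ and viewed, and the job is handed in when it is done.

Besides the shell and the picture viewer there is one more tool, called after "Emit:" in YAML: its name, and indented under it one key for each argument. send_rows: Moves the arm, as the interface text tells. Its arguments: {"type":"object","properties":{"increments":{"type":"array"}},"required":["increments"]}

```bash
ls; mkdir -p pics
python3 - <<'E'
from bench import robot
import cv2,numpy as np
print(robot.get_obs())
for n in ["scene","top","wrist"]:
    s=robot.snapshot(n); cv2.imwrite(f"pics/{n}0.png",s["image"][:,:,::-1]); print(n,s["intrinsics"],s["k1"],s["world_from_camera"])
    np.save(f"{n}0.npy",s,allow_pickle=True)
E
```

```text
pics
{'time': 0.0, 'joint_positions': array([-1.35213238e+00,  8.79479707e-02,  1.37227162e+00, -4.26452272e-05,
        1.68359432e+00, -1.03116459e-01]), 'qvel': array([-0.00032842,  0.00027871, -0.00095785,  0.0005387 ,  0.00091163,
        0.0019073 ]), 'joint_torque': array([-5.48999815e-04, -3.40176308e+01, -3.02433836e+01,  7.17220595e-02,
        3.27058334e-02, -1.78285782e-04]), 'tool_pos': array([ 0.17379166, -0.52123044,  0.20429922]), 'ee_rot': array([-1.65483364,  1.56857467,  1.80853467]), 'wrist_force': array([ 0.33972484, -0.46423966,  0.75093045]), 'wrist_torque': array([ 0.00064317,  0.01853519, -0.01754518]), 'width': 0.09400869812181323}
scene [[427.75199885   0.         315.53490681]
 [  0.         427.75199885 201.0300731 ]
 [  0.           0.           1.        ]] -0.00549654757773387 [[-0.26651103  0.63009094 -0.72935401  1.24669035]
 [ 0.96382803  0.17209011 -0.20352034  0.21012002]
 [-0.00272171 -0.75721225 -0.65316322  0.70605526]
 [ 0.          0.          0.          1.        ]]
top [[416.92660336   0.         319.75057412]
 [  0.         416.92660336 204.90083136]
 [  0.           0.           1.        ]] -0.048835456498890394 [[-0.02395475 -0.98472285  0.17247341  0.44433057]
 [-0.99902771  0.02996643  0.0323364   0.02225699]
 [-0.0370108  -0.1715311  -0.98448326  0.93413832]
 [ 0.          0.          0.          1.        ]]
wrist [[279.25562971   0.         318.98743788]
 [  0.         279.25562971 198.10534101]
 [  0.           0.           1.        ]] -0.012163521469859892 [[ 3.17134140e-01 -9.18877033e-01 -2.34714584e-01  2.42094183e-01]
 [-9.48380243e-01 -3.07509053e-01 -7.75441676e-02 -4.98804496e-01]
 [-9.23304628e-04  2.47190577e-01 -9.68966442e-01  3.84201879e-01]
 [ 0.00000000e+00  0.00000000e+00  0.00000000e+00  1.00000000e+00]]
```

View pics/scene0.png

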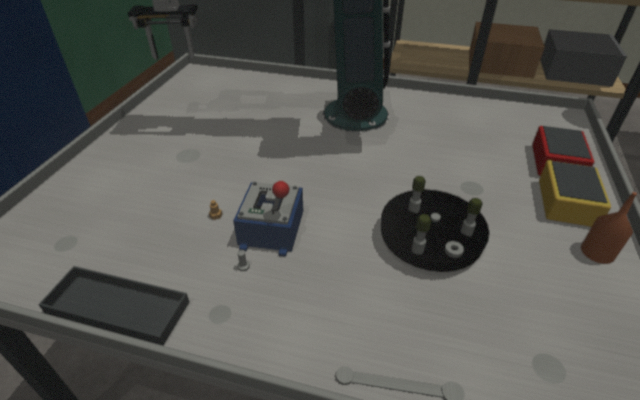

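View pics/top0.png

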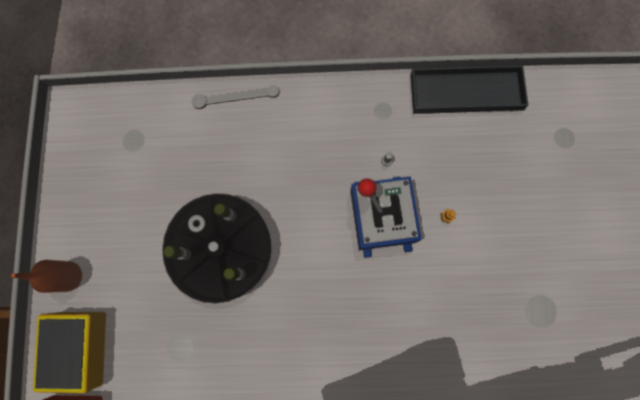

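View pics/wrist0.png

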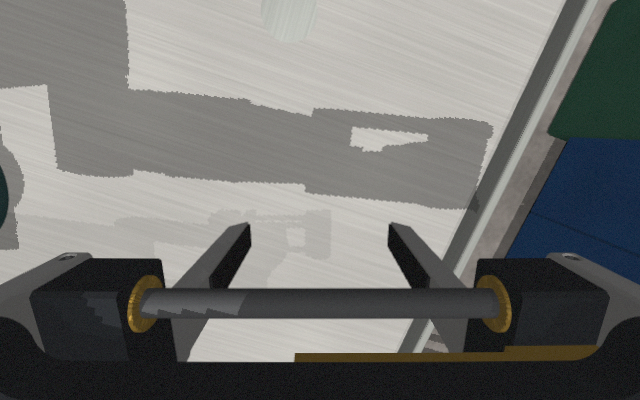

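The top view shows the red knob at about (367,188), over the far-left slot, so the lever starts forward in the first slot. The box is at about (386,215), the brass connector at (449,215) and the pin at (389,158). Next I'll measure these.

```bash
cat > h.py <<'E'
import numpy as np,cv2
def load(n,i=0): return np.load(f"{n}{i}.npy",allow_pickle=True).item()
def ray(s,u,v):
    K=s["intrinsics"];xd=np.array([(u-K[0,2])/K[0,0],(v-K[1,2])/K[1,1]])
    x=xd.copy()
    for _ in range(20): x=xd/(1+s["k1"]*(x@x))
    T=s["world_from_camera"];d=T[:3,:3]@np.array([x[0],x[1],1]);return T[:3,3],d/np.linalg.norm(d)
def plane(s,u,v,z):
    o,d=ray(s,u,v);return o+d*(z-o[2])/d[2]
def tri(rs):
    A=0;b=0
    for o,d in rs:
        P=np.eye(3)-np.outer(d,d);A=A+P;b=b+P@o
    return np.linalg.solve(A,b)
def red(s,roi):
    im=s["image"].astype(int);m=(im[...,0]>90)&(im[...,1]<60)&(im[...,2]<70)
    mm=np.zeros(m.shape,np.uint8);x0,y0,x1,y1=roi;mm[y0:y1,x0:x1]=m[y0:y1,x0:x1]
    c=max(cv2.findContours(mm,0,2)[0],key=cv2.contourArea);return cv2.minEnclosingCircle(c)
E
python3 - <<'E'
from h import *
S,T=load("scene"),load("top")
a=red(S,(240,150,330,230));b=red(T,(330,160,420,260));print(a,b)
r=[ray(S,*a[0]),ray(T,*b[0])];k=tri(r);print("knob",k,[np.linalg.norm(np.cross(k-o,d)) for o,d in r])
for n,s,(x0,y0,x1,y1) in (("s",S,(190,160,330,280)),("t",T,(330,140,470,270))):
    cv2.imwrite(f"pics/crop_{n}.png",cv2.resize(s["image"][y0:y1,x0:x1,::-1],None,fx=5 if n=="s" else 4.5,fy=5 if n=="s" else 4.5,interpolation=cv2.INTER_CUBIC)[:600,:800])
E
```

```text
((280.5, 187.5), 7.648629188537598) ((366.6891784667969, 187.229736328125), 8.867798805236816)
knob [ 0.61169893 -0.04175874  0.15696745] [np.float64(0.0005330573503541104), np.float64(0.0005330573503540865)]
```

View pics/crop_t.png

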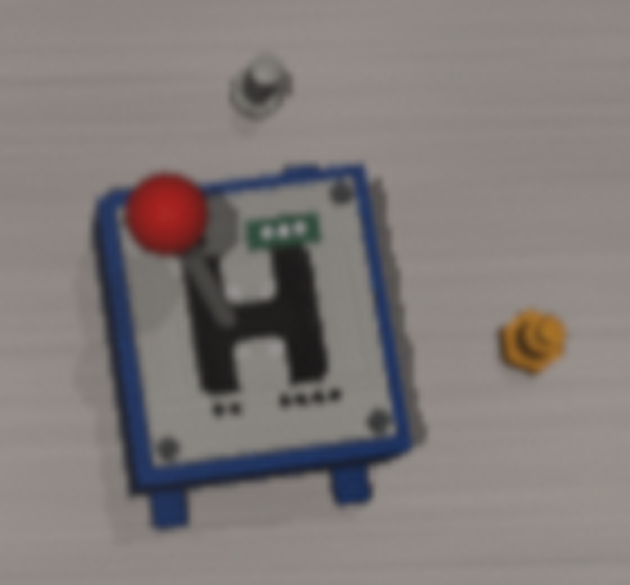

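View pics/crop_s.png

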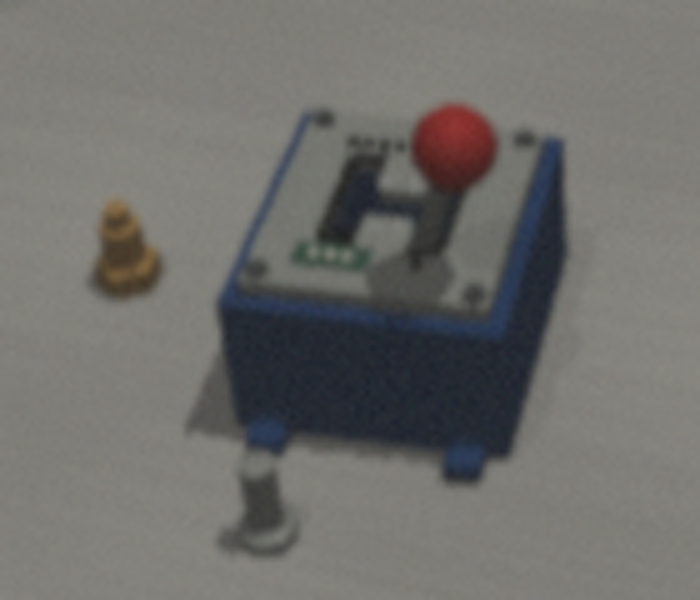

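Run:
```python
from h import *
S,T=load("scene"),load("top")
t=lambda u,v,z=.084:plane(T,330+(u+.5)/4.5-.5,140+(v+.5)/4.5-.5,z)
s=lambda u,v,z=.084:plane(S,190+(u+.5)/5-.5,160+(v+.5)/5-.5,z)
a,b,c=t(340,192),t(378,422),t(167,449)
print(a,b,c,"ctr",(a+c)/2, "yaw",np.arctan2(*(a-b)[[1,0]]),np.arctan2(*(c-b)[[1,0]])-np.pi/2, np.linalg.norm(a-b),np.linalg.norm(c-b))
a2,b2,c2,d2=s(256,269),s(323,120),s(525,139),s(474,294)
print(a2,b2,c2,d2,"ctr",(a2+c2)/2,(b2+d2)/2,"yaw",np.arctan2(*(a2-b2)[[1,0]]),np.arctan2(*(d2-c2)[[1,0]]),np.linalg.norm(a2-b2))
C=((a+c)/2+((a2+c2)/2+(b2+d2)/2)/2)/2
print("C",C)
k=np.array([.6117,-.0418,.157])
for y in (.15,.16,.17,.18):
  R=np.array([[np.cos(y),-np.sin(y)],[np.sin(y),np.cos(y)]]);print(y,R.T@(k-C)[:2])
print("pin",t(261,93,.03),s(265,495,.03),"brass",t(533,342,.02),s(125,250,.02))
from bench import robot
```

```text
[ 0.63559934 -0.12862341  0.084     ] [ 0.52861548 -0.13948689  0.084     ] [ 0.51913127 -0.04373097  0.084     ] ctr [ 0.5773653  -0.08617719  0.084     ] yaw 0.10119632037645618 0.09872375198303374 0.10753399573817483 0.09622445756054196
[ 0.63388477 -0.12827005  0.084     ] [ 0.52971502 -0.13871179  0.084     ] [ 0.51831848 -0.04326752  0.084     ] [ 0.62404141 -0.03251818  0.084     ] ctr [ 0.57610162 -0.08576879  0.084     ] [ 0.57687821 -0.08561498  0.084     ] yaw 0.09990400039494994 0.10132647279288633 0.10469176944110019
C [ 0.57692761 -0.08593454  0.084     ]
0.15 [0.04097732 0.03844264]
0.16 [0.04135969 0.03803095]
0.17 [0.04173792 0.03761546]
0.18 [0.04211198 0.0371962 ]
pin [ 0.69931399 -0.10217186  0.03      ] [ 0.70999696 -0.09871794  0.03      ] brass [ 0.5719458  -0.22975771  0.02      ] [ 0.57489328 -0.2292089   0.02      ]
```

```bash
cat >> h.py <<'E'
C=np.array([.5769,-.0859]);YAW=.100
from scipy.spatial.transform import Rotation as Ro
def status(o):
    R=Ro.from_euler("xyz",o["ee_rot"]).as_matrix();c,s=np.cos(YAW),np.sin(YAW)
    B=np.array([[c,s,0],[-s,c,0],[0,0,1]])
    p=o["tool_pos"]-np.array([*C,0])
    print("t",round(o["time"],2),"box TCP mm",np.round(B@p*1e3,1),"F box",np.round(B@o["wrist_force"],1),"w",round(o["width"],4))
    print("tool axes in box:\n",np.round(B@R,3));return B@R,B@p
def delta(o,tgt):
    BR,p=status(o);print("tool shift mm",np.round(BR.T@(np.array(tgt)-p*1e3),1))
E
python3 - <<'E'
from h import *
from bench import robot
delta(robot.get_obs(),(90,44,220))
E
```

```text
t 0.15 box TCP mm [-444.5 -393.1  204.6] F box [ 0.1  0.5 -0. ] w 0.0939
tool axes in box:
 [[-0.     0.22  -0.976]
 [ 0.002 -0.976 -0.22 ]
 [-1.    -0.002 -0.   ]]
tool shift mm [ -14.8 -308.8 -617.6]
```

Emit:
send_rows:
  increments:
    - [-1,-0.02,-0.015,-0.03,0.11]
    - [-1,-0.035,-0.03,-0.06,0.222]
    - [-1,-0.035,-0.045,-0.09,0.222]
    - [-1,-0.035,-0.06,-0.12,0.222]
    - [-1,-0.035,-0.075,-0.15,0.222]

```text
time: 0.57
tool_pos: [0.2933, -0.4021, 0.2406]
ee_rot: [2.2, 1.57, -0.842]
wrist_force: [-0.2, 0.2, 0.4]
width: 0.064
```

Run:
```python
from h import *
from bench import robot
delta(robot.get_obs(),(90,44,240))
```

```text
t 0.57 box TCP mm [-313.7 -286.3  240.6] F box [-0.2  0.2  0.4] w 0.064
tool axes in box:
 [[ 0.    -0.001 -1.   ]
 [-0.    -1.     0.001]
 [-1.     0.    -0.   ]]
tool shift mm [   0.6 -330.6 -403.4]
```

Emit:
send_rows:
  increments:
    - [-1,0,-0.026,-0.03,0]
    - [-1,0,-0.052,-0.06,0]
    - [-1,0,-0.078,-0.09,0]
    - [-1,0,-0.104,-0.12,0]
    - [-1,0,-0.13,-0.15,0]

```text
time: 0.98
tool_pos: [0.4297, -0.2572, 0.2403]
ee_rot: [0.328, 1.571, -2.714]
wrist_force: [0.4, -0.3, 1.5]
width: 0.0303
```

Emit:
send_rows:
  increments:
    - [-1,0,-0.026,-0.03,0]
    - [-1,0,-0.052,-0.06,0]
    - [-1,0,-0.078,-0.09,0]
    - [-1,0,-0.104,-0.12,0]
    - [-1,0,-0.13,-0.15,0]

```text
time: 1.4
tool_pos: [0.566, -0.1128, 0.2401]
ee_rot: [0.044, 1.57, -2.997]
wrist_force: [0.4, -1.4, -0.4]
width: 0.0006
```

Emit:
send_rows:
  increments:
    - [-1,0,-0.02,-0.03,0]
    - [-1,0,-0.04,-0.06,0]
    - [-1,0,-0.055,-0.09,0]
    - [-1,0,-0.055,-0.09,0]

```text
time: 1.73
tool_pos: [0.6523, -0.0467, 0.2367]
ee_rot: [-0.852, 1.567, 2.395]
wrist_force: [-0.9, 0.4, -0.3]
width: 0.0005
```

Run:
```python
from h import *
from bench import robot
delta(robot.get_obs(),(90,44,140))
s=robot.snapshot("wrist");cv2.imwrite("pics/w1.png",s["image"][:,:,::-1])
s=robot.snapshot("scene");cv2.imwrite("pics/s1.png",s["image"][:,:,::-1])
```

```text
t 1.73 box TCP mm [ 78.9  31.5 236.7] F box [-0.9  0.5 -0.3] w 0.0005
tool axes in box:
 [[-0.003  0.005 -1.   ]
 [ 0.003 -1.    -0.005]
 [-1.    -0.003  0.003]]
tool shift mm [ 96.7 -12.2 -11.4]
```

View pics/w1.png

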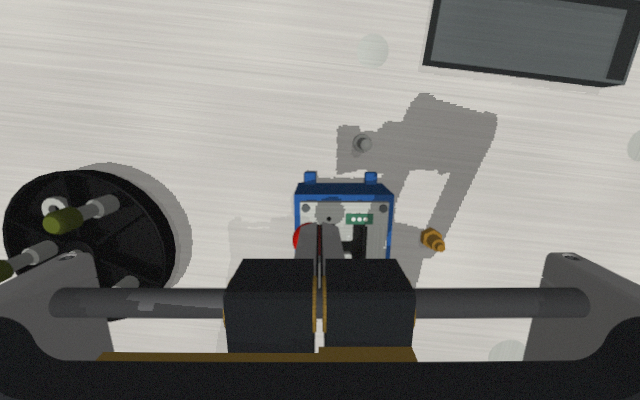

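View pics/s1.png

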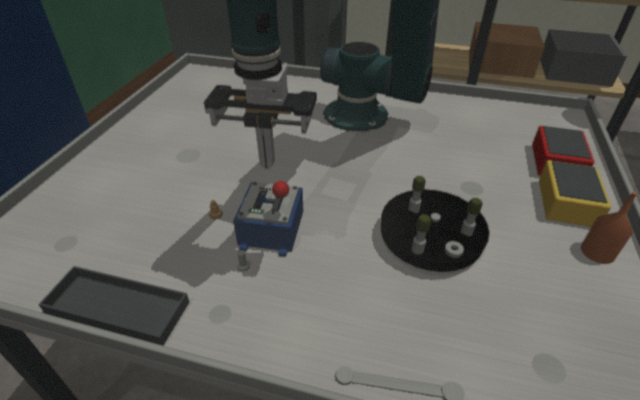

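The wrist view shows the shut fingertips at about (318,230), right of the knob, and the scene view shows them at about (268,165). I'll check this against the reported TCP by projecting it.

```bash
cat >> h.py <<'E'
def proj(s,P):
    T=np.linalg.inv(s["world_from_camera"]);q=T[:3,:3]@np.asarray(P)+T[:3,3];x=q[:2]/q[2];x=x*(1+s["k1"]*(x@x));K=s["intrinsics"]
    return x*K[0,0]+K[:2,2]
def look(i,tgt=None):
    from bench import robot
    o=robot.get_obs()
    for n in ("scene","top"):
        s=robot.snapshot(n);np.save(f"{n}{i}.npy",s,allow_pickle=True)
        c=(280,200) if n=="scene" else (385,205)
        x0,y0=c[0]-80,c[1]-70
        im=s["image"][:,:,::-1].copy();im=cv2.resize(im[y0:y0+140,x0:x0+160],None,fx=4,fy=4,interpolation=cv2.INTER_CUBIC)
        q=(proj(s,o["tool_pos"])-[x0,y0]+.5)*4;cv2.drawMarker(im,tuple(int(v) for v in q),(0,255,255),0,12)
        cv2.imwrite(f"pics/{n}_{i}.png",im)
    try:
        S,T=load("scene",i),load("top",i)
        a=red(S,(220,140,340,240));b=red(T,(330,150,440,270));r=[ray(S,*a[0]),ray(T,*b[0])];k=tri(r)
        c_,s_=np.cos(YAW),np.sin(YAW);d=k[:2]-C;print("circles",a,b);print("knob box mm",np.round([(c_*d[0]+s_*d[1])*1e3,(-s_*d[0]+c_*d[1])*1e3,k[2]*1e3],1),"gap",np.round([np.linalg.norm(np.cross(k-o,d))*1e3 for o,d in r],1))
    except Exception as e: print(e)
    delta(o,tgt or (0,0,0))
E
python3 -c "
from h import *;look(2,(90,44,140))"
```

```text
circles ((280.5, 188.0), 7.762187480926514) ((366.6859436035156, 187.15829467773438), 8.950151443481445)
knob box mm [ 39.4  40.4 155.9] gap [0.6 0.6]
t 1.83 box TCP mm [ 75.6  28.4 238.5] F box [-0.3 -0.5 -0.7] w 0.0005
tool axes in box:
 [[-0.003  0.002 -1.   ]
 [ 0.    -1.    -0.002]
 [-1.    -0.     0.003]]
tool shift mm [ 98.4 -15.6 -14.8]
```

View pics/scene_2.png

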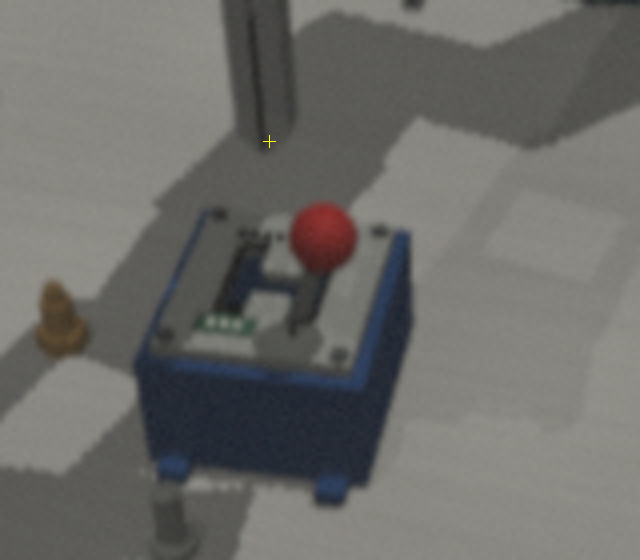

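View pics/top_2.png

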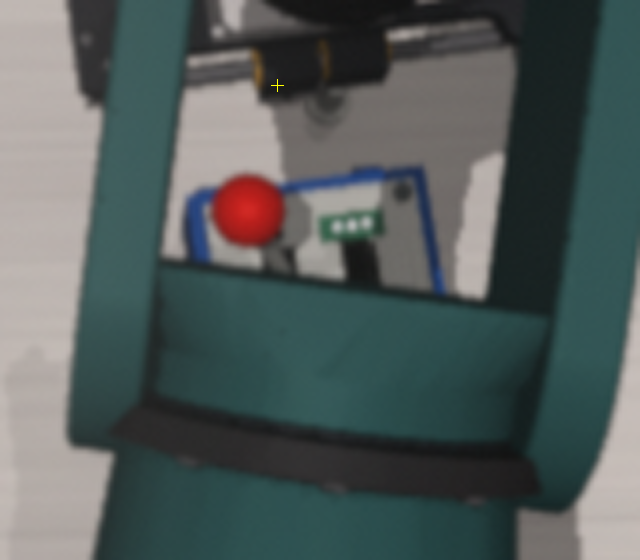

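The scene view marker lands on the fingertip, so the calibration agrees. The knob is at box (39, 40). Now I'll move in front of the knob and then down.

Emit:
send_rows:
  increments:
    - [-1,0,-0.016,-0.016,0]
    - [-1,0.03,-0.016,-0.016,0]
    - [-1,0.06,-0.016,-0.016,0]
    - [-1,0.09,-0.016,-0.016,0]
    - [-1,0.096,-0.016,-0.016,0]

```text
time: 2.35
tool_pos: [0.6594, -0.0344, 0.1388]
ee_rot: [-0.195, 1.561, 3.044]
wrist_force: [-0.3, -0.7, -2.0]
width: 0.0007
```

Emit:
send_rows:
  increments:
    - [-1,0,0,0,0]
    - [-1,0,0,0,0]

```text
time: 2.52
tool_pos: [0.6635, -0.0344, 0.1463]
ee_rot: [2.814, 1.569, -0.229]
wrist_force: [0.7, -0.3, 0.9]
width: 0.0005
```

```bash
python3 -c "
from h import *;look(3,(26,44,140))"
```

```text
circles ((283.5847473144531, 186.2118682861328), 5.817694187164307) ((366.0, 187.5), 9.013978004455566)
knob box mm [ 37.6  44.4 160.1] gap [2.8 2.8]
t 2.52 box TCP mm [ 91.3  42.6 146.3] F box [ 0.7 -0.4  0.9] w 0.0005
tool axes in box:
 [[ 0.002 -0.002 -1.   ]
 [-0.001 -1.     0.002]
 [-1.     0.001 -0.002]]
tool shift mm [ 6.2 -1.3 65.3]
```

View pics/scene_3.png

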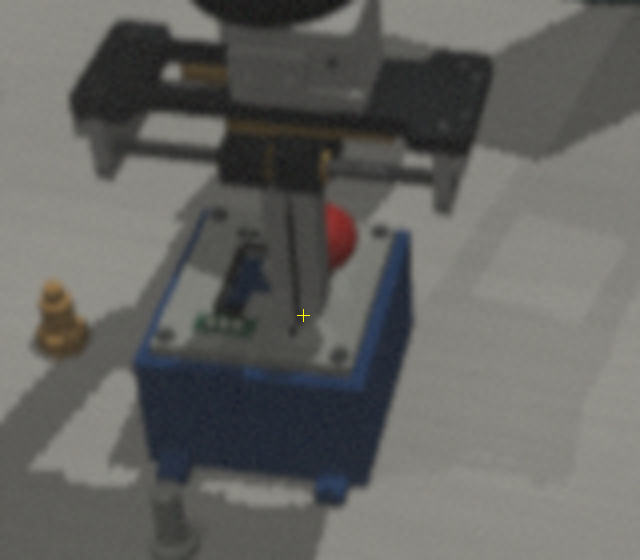

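The fingertips stand just in front of the knob. Now a gentle pull back toward the robot.

Emit:
send_rows:
  increments:
    - [-1,0.004,0,0.008,0]
    - [-1,0.004,0,0.015,0]
    - [-1,0.004,0,0.021,0]
    - [-1,0.004,0,0.026,0]
    - [-1,0.004,0,0.03,0]

```text
time: 3.03
tool_pos: [0.6358, -0.0361, 0.1431]
ee_rot: [3.065, 1.563, 0.024]
wrist_force: [5.2, 1.4, 4.2]
width: 0.0003
```

Emit:
send_rows:
  increments:
    - [-1,0,0,0.004,0]
    - [-1,0,0,0.008,0]
    - [-1,0,0,0.012,0]
    - [-1,0,0,0.016,0]
    - [-1,0,0,0.02,0]

```text
time: 3.45
tool_pos: [0.6146, -0.0385, 0.1419]
ee_rot: [2.913, 1.567, -0.129]
wrist_force: [3.7, 0.5, 3.3]
width: 0.0007
```

```bash
python3 -c "
from h import *;look(4,(26,44,140))"
```

```text
circles ((289.5, 177.5), 3.8079864978790283) ((367.6842041015625, 199.63157653808594), 9.074283599853516)
knob box mm [ 12.8  48.2 164.5] gap [6. 6.]
t 3.45 box TCP mm [ 42.2  43.4 141.9] F box [3.7 0.2 3.3] w 0.0007
tool axes in box:
 [[ 0.004 -0.    -1.   ]
 [-0.001 -1.     0.   ]
 [-1.     0.001 -0.004]]
tool shift mm [ 1.9 -0.6 16.2]
```

View pics/top_4.png

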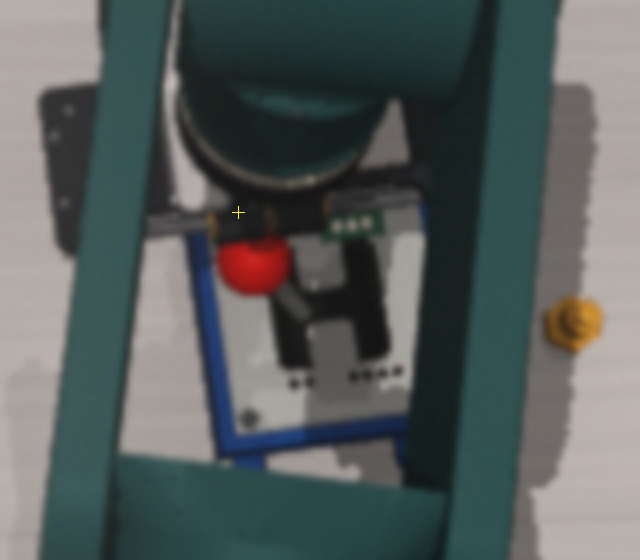

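```bash
cat >> h.py <<'E'
def topk(i,z):
    T=load("top",i);b=red(T,(330,150,440,270));k=plane(T,*b[0],z);c_,s_=np.cos(YAW),np.sin(YAW);d=k[:2]-C
    print("top knob",b,np.round([(c_*d[0]+s_*d[1])*1e3,(-s_*d[0]+c_*d[1])*1e3],1))
E
python3 -c "
from h import *;topk(4,.157)"
```

```text
top knob ((367.6842041015625, 199.63157653808594), 9.074283599853516) [15.1 41.5]
```

Emit:
send_rows:
  increments:
    - [-1,0,0,0.004,0]
    - [-1,0,0,0.008,0]
    - [-1,0,0,0.011,0]
    - [-1,0,0,0.014,0]
    - [-1,0,0,0.014,0]

```text
time: 3.97
tool_pos: [0.599, -0.0398, 0.1402]
ee_rot: [-0.071, 1.57, -3.113]
wrist_force: [3.3, 0.9, 2.9]
width: 0.001
```

```bash
python3 -c "
from h import *;look(5,(26,44,140));topk(5,.158)"
```

```text
circles ((291.5, 172.5), 2.9155757427215576) ((368.6176452636719, 207.5), 8.747321128845215)
knob box mm [ -2.5  49.  166.2] gap [6.2 6.2]
t 3.97 box TCP mm [ 26.6  43.6 140.2] F box [3.4 0.6 2.9] w 0.001
tool axes in box:
 [[-0.001 -0.    -1.   ]
 [ 0.    -1.     0.   ]
 [-1.    -0.     0.001]]
tool shift mm [ 0.2 -0.4  0.6]
top knob ((368.6176452636719, 207.5), 8.747321128845215) [-0.2 42. ]
```

View pics/top_5.png

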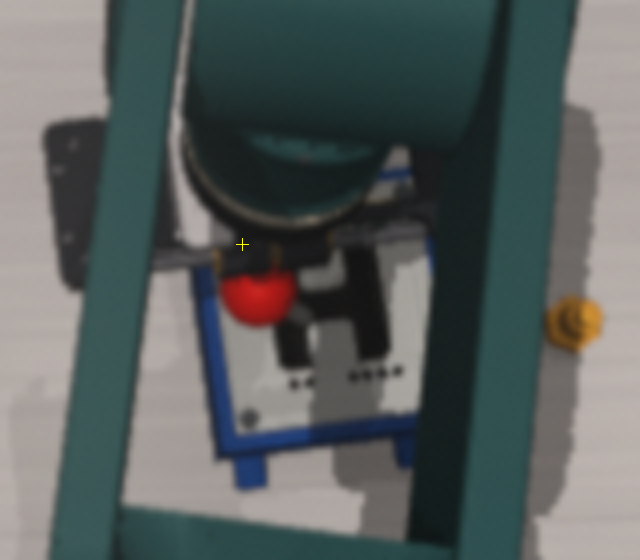

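Emit:
send_rows:
  increments:
    - [-1,0,0,-0.01,0]
    - [-1,0,-0.01,-0.015,0]
    - [-1,0,-0.03,-0.015,0]
    - [-1,0,-0.045,-0.015,0]
    - [-1,0,-0.045,-0.01,0]

```text
time: 4.48
tool_pos: [0.6042, 0.0093, 0.1391]
ee_rot: [-0.512, 1.567, 2.733]
wrist_force: [-0.4, -0.0, -0.0]
width: 0.0007
```

Emit:
send_rows:
  increments:
    - [-1,0,0,0.012,0]
    - [-1,0,0,0.027,0]
    - [-1,0,0,0.036,0]
    - [-1,0,0,0.036,0]

```text
time: 4.82
tool_pos: [0.5676, 0.0023, 0.1404]
ee_rot: [0.212, 1.569, -2.83]
wrist_force: [1.0, -0.8, -0.4]
width: 0.0006
```

```bash
python3 -c "
from h import *;look(6,(0,73,140));topk(6,.158)"
```

```text
circles ((283.5, 172.5), 3.5356338024139404) ((373.5, 202.0), 1.8028756380081177)
knob box mm [  6.2  36.6 170.8] gap [3.8 3.8]
t 4.82 box TCP mm [ -0.5  88.7 140.4] F box [ 0.9 -0.9 -0.4] w 0.0006
tool axes in box:
 [[-0.002 -0.    -1.   ]
 [-0.    -1.     0.   ]
 [-1.     0.     0.002]]
tool shift mm [ 0.4 15.7 -0.5]
top knob ((373.5, 202.0), 1.8028756380081177) [ 9.  31.4]
```

View pics/scene_6.png

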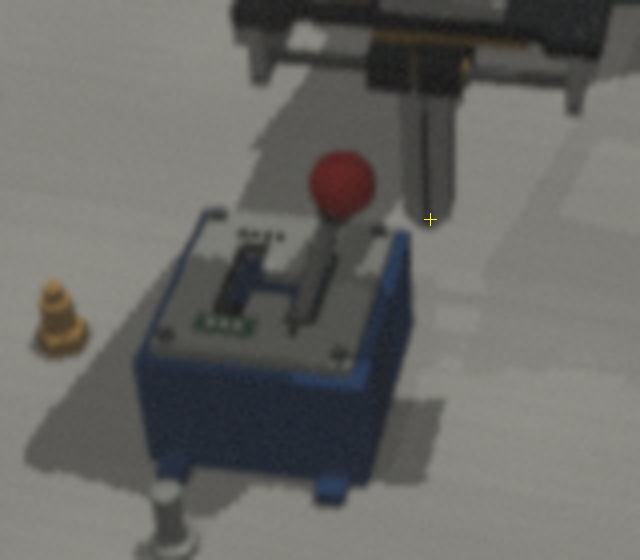

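```bash
sed -i 's/m=(im\[...,0\]>90).*/m=(im[...,0]>55)\&(im[...,0]>2.2*im[...,1])\&(im[...,0]>2.0*im[...,2])/' h.py
cat >> h.py <<'E'
def sck(i):
    "scene-only knob: ray with f,a sphere radius .145 about pivot"
    S=load("scene",i);b=red(S,(220,120,340,240));o,d=ray(S,*b[0]);p=np.array([*C,.02]);m=o-p
    B=m@d;D=B*B-(m@m-.145**2)
    if D<0:D=0
    t=-B-np.sqrt(D);c_,s_=np.cos(YAW),np.sin(YAW)
    for t in (-B-np.sqrt(D),-B+np.sqrt(D)):
        q=m+t*d;x,y,z=c_*q[0]+s_*q[1],-s_*q[0]+c_*q[1],q[2];f=np.arcsin(x/.145);a=np.arctan2(-y,z)
        print("scene knob",np.round(b[0],1),round(b[1],1),"xyz",np.round([x*1e3,y*1e3,z*1e3+20],1),"f,a",round(f,3),round(a,3))
E
python3 -c "
from h import *
for i in (0,2,6): sck(i)"
```

```text
scene knob [280.1 188. ] 7.2 xyz [ 37.6  39.7 154.3] f,a 0.262 -0.287
scene knob [280.1 188. ] 7.2 xyz [-143.5  -12.     2.6] f,a -1.425 2.537
scene knob [280.5 188. ] 7.2 xyz [ 37.3  40.4 154.2] f,a 0.26 -0.293
scene knob [280.5 188. ] 7.2 xyz [-143.5  -11.     2.7] f,a -1.429 2.576
scene knob [285.2 175. ] 6.5 xyz [ -1.2  41.7 158.9] f,a -0.008 -0.292
scene knob [285.2 175. ] 6.5 xyz [-142.2    4.1   48.2] f,a -1.373 -0.145
```

The lever stands at f ≈ -0.01 (crossbar) and the finger is to the left of the knob. Now I push right.

Emit:
send_rows:
  increments:
    - [-1,0,0.007,0,0]
    - [-1,0,0.013,0,0]
    - [-1,0,0.018,0,0]
    - [-1,0,0.023,0,0]
    - [-1,0,0.028,0,0]

```text
time: 5.33
tool_pos: [0.5732, -0.0243, 0.1418]
ee_rot: [-2.216, 1.567, 1.026]
wrist_force: [0.3, 5.0, 4.4]
width: 0.0007
```

Emit:
send_rows:
  increments:
    - [-1,0,0.006,0,0]
    - [-1,0,0.012,0,0]
    - [-1,0,0.018,0,0]
    - [-1,0,0.024,0,0]
    - [-1,0,0.03,0,0]

```text
time: 5.75
tool_pos: [0.5755, -0.0558, 0.1406]
ee_rot: [-2.863, 1.57, 0.378]
wrist_force: [0.6, 3.4, 2.8]
width: 0.0004
```

```bash
python3 -c "
from h import *;look(7,(0,-12,140));sck(7)"
```

```text
max() iterable argument is empty
t 5.75 box TCP mm [  1.6  30.1 140.6] F box [0.9 3.3 2.8] w 0.0004
tool axes in box:
 [[ 0. -0. -1.]
 [ 0. -1.  0.]
 [-1. -0. -0.]]
tool shift mm [ 0.6 42.1  1.6]
scene knob [265.6 170. ] 5.9 xyz [ -3.6  -0.9 165. ] f,a -0.025 0.007
scene knob [265.6 170. ] 5.9 xyz [-130.5  -42.4   66.8] f,a -1.12 0.737
```

View pics/scene_7.png

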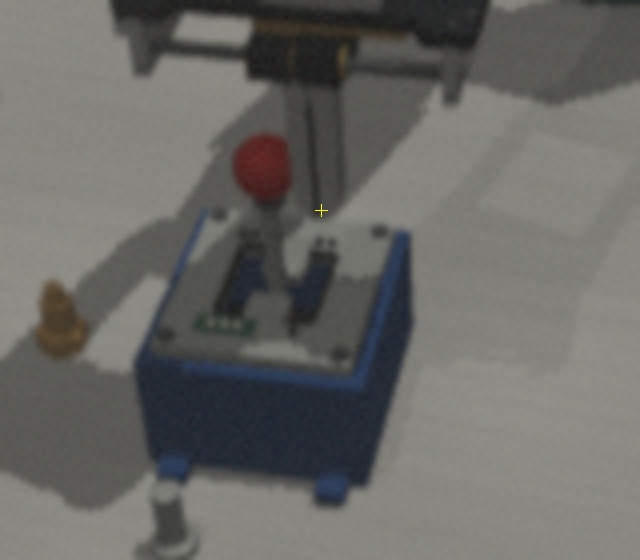

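The lever is halfway across and still in the crossbar. I'll keep going.

Emit:
send_rows:
  increments:
    - [-1,0,0.006,0,0]
    - [-1,0,0.012,0,0]
    - [-1,0,0.017,0,0]
    - [-1,0,0.022,0,0]
    - [-1,0,0.027,0,0]

```text
time: 6.27
tool_pos: [0.5778, -0.0828, 0.1401]
ee_rot: [0.002, 1.57, -3.04]
wrist_force: [0.1, 3.3, 1.1]
width: 0.0007
```

Emit:
send_rows:
  increments:
    - [-1,0,0.004,0,0]
    - [-1,0,0.008,0,0]
    - [-1,0,0.012,0,0]
    - [-1,0,0.015,0,0]
    - [-1,0,0.015,0,0]

```text
time: 6.68
tool_pos: [0.5788, -0.0975, 0.1393]
ee_rot: [-0.199, 1.568, 3.042]
wrist_force: [0.2, 2.1, -1.8]
width: 0.001
```

```bash
python3 -c "
from h import *;look(8,(0,-12,140));sck(8)"
```

```text
max() iterable argument is empty
t 6.68 box TCP mm [  0.7 -11.8 139.3] F box [ 0.4  2.1 -1.8] w 0.001
tool axes in box:
 [[-0.002 -0.001 -1.   ]
 [ 0.    -1.     0.001]
 [-1.    -0.     0.002]]
tool shift mm [-0.7  0.2  0.7]
scene knob [246.4 170.7] 5.9 xyz [ -3.2 -43.7 158.2] f,a -0.022 0.306
scene knob [246.4 170.7] 5.9 xyz [-103.1  -82.4   80. ] f,a -0.791 0.942
```

View pics/scene_8.png

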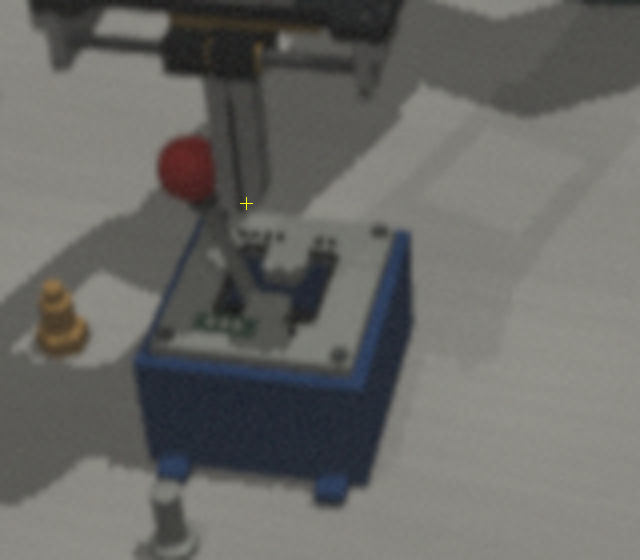

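The lever is at the right end of the crossbar (a ≈ 0.30, f ≈ -0.02). I'll back off and go round behind the knob.

Emit:
send_rows:
  increments:
    - [-1,0,-0.012,0,0]
    - [-1,0.003,-0.015,0.012,0]
    - [-1,0.006,-0.015,0.032,0]
    - [-1,0.006,-0.015,0.048,0]
    - [-1,0.006,-0.008,0.05,0]

```text
time: 7.2
tool_pos: [0.5273, -0.0935, 0.1354]
ee_rot: [1.651, 1.569, -1.389]
wrist_force: [0.4, -0.1, 0.2]
width: 0.0003
```

Emit:
send_rows:
  increments:
    - [-1,0,0.012,0,0]
    - [-1,0,0.03,0,0]
    - [-1,0,0.039,0,0]
    - [-1,0,0.039,0,0]

```text
time: 7.53
tool_pos: [0.5338, -0.1355, 0.1349]
ee_rot: [2.114, 1.569, -0.93]
wrist_force: [0.3, -0.4, -0.4]
width: 0.0008
```

```bash
python3 -c "
from h import *;look(9,(-28,-43,135));sck(9)"
```

```text
circles ((247.07408142089844, 170.4629669189453), 7.0945305824279785) ((409.5, 199.5), 7.382511615753174)
knob box mm [  4.4 -37.1 164.7] gap [2. 2.]
t 7.53 box TCP mm [-47.8 -45.  134.9] F box [ 0.3 -0.4 -0.4] w 0.0008
tool axes in box:
 [[ 0.001 -0.003 -1.   ]
 [-0.002 -1.     0.003]
 [-1.     0.002 -0.001]]
tool shift mm [ -0.1  -2.1 -19.8]
scene knob [247.1 170.5] 7.1 xyz [ -3.6 -42.3 158.7] f,a -0.025 0.296
scene knob [247.1 170.5] 7.1 xyz [-104.2  -81.1   79.9] f,a -0.802 0.934
```

View pics/scene_9.png

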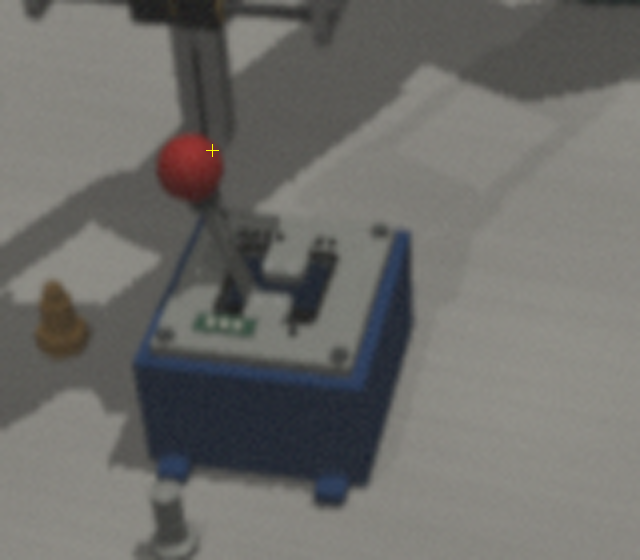

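The finger is behind the knob, which stands at the right end (a ≈ 0.30). Now I push forward.

Emit:
send_rows:
  increments:
    - [-1,0,0,-0.008,0]
    - [-1,0,0,-0.014,0]
    - [-1,0,0,-0.02,0]
    - [-1,0,0,-0.025,0]
    - [-1,0,0,-0.03,0]

```text
time: 8.05
tool_pos: [0.5626, -0.1298, 0.1347]
ee_rot: [0.238, 1.569, -2.803]
wrist_force: [-2.3, -1.1, 2.6]
width: 0.0006
```

Emit:
send_rows:
  increments:
    - [-1,0,0,-0.005,0]
    - [-1,0,0,-0.01,0]
    - [-1,0,0,-0.015,0]
    - [-1,0,0,-0.02,0]
    - [-1,0,0,-0.023,0]

```text
time: 8.47
tool_pos: [0.586, -0.1273, 0.1341]
ee_rot: [-0.865, 1.57, 2.377]
wrist_force: [-3.2, 0.0, 1.3]
width: 0.0007
```

```bash
python3 -c "
from h import *;look(10,(21,-43,135));sck(10)"
```

```text
max() iterable argument is empty
t 8.47 box TCP mm [  4.9 -42.1 134.1] F box [-3.2  0.3  1.3] w 0.0007
tool axes in box:
 [[-0.  0. -1.]
 [ 0. -1. -0.]
 [-1. -0.  0.]]
tool shift mm [ -0.9   0.9 -16.1]
scene knob [243.  180.5] 6.5 xyz [ 28.1 -41.9 155.9] f,a 0.195 0.299
scene knob [243.  180.5] 6.5 xyz [-105.7  -95.9   45.8] f,a -0.816 1.308
```

View pics/scene_10.png

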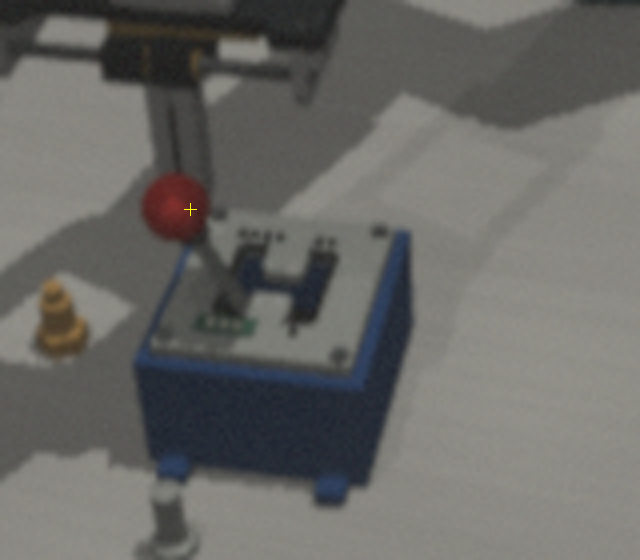

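Emit:
send_rows:
  increments:
    - [-1,0,0,-0.005,0]
    - [-1,0,0,-0.009,0]
    - [-1,0,0,-0.012,0]
    - [-1,0,0,-0.014,0]
    - [-1,0,0,-0.016,0]

```text
time: 8.98
tool_pos: [0.601, -0.1258, 0.1333]
ee_rot: [-0.321, 1.568, 2.92]
wrist_force: [-2.5, 0.5, -3.1]
width: 0.0005
```

Emit:
send_rows:
  increments:
    - [-1,0,0,0,0]
    - [-1,0,0,0,0]

```text
time: 9.15
tool_pos: [0.6013, -0.1261, 0.134]
ee_rot: [0.142, 1.57, -2.9]
wrist_force: [-2.3, 0.2, -3.2]
width: 0.0005
```

```bash
python3 -c "
from h import *;look(11,(21,-43,135));sck(11)"
```

```text
max() iterable argument is empty
t 9.15 box TCP mm [ 20.3 -42.5 134. ] F box [-2.3  0.4 -3.2] w 0.0005
tool axes in box:
 [[-0.001 -0.    -1.   ]
 [-0.    -1.     0.   ]
 [-1.     0.     0.001]]
tool shift mm [-1.   0.5 -0.7]
scene knob [241.8 186.9] 6.9 xyz [ 44.5 -39.9 152.1] f,a 0.312 0.293
scene knob [241.8 186.9] 6.9 xyz [-104.  -100.9   25.8] f,a -0.8 1.513
```

f ≈ 0.31. Two more millimetres will add margin before the rubber stop.

Emit:
send_rows:
  increments:
    - [-1,0,0,-0.001,0]
    - [-1,0,0,-0.002,0]
    - [-1,0,0,-0.0025,0]
    - [-1,0,0,-0.0025,0]
    - [-1,0,0,-0.0025,0]

```text
time: 9.67
tool_pos: [0.6037, -0.1259, 0.1344]
ee_rot: [0.251, 1.57, -2.791]
wrist_force: [-5.2, 0.1, -3.4]
width: 0.0005
```

Emit:
send_rows:
  increments:
    - [-1,0,0,0.01,0]
    - [-1,0,0,0.03,0]
    - [-1,0,0,0.05,0]
    - [-1,-0.03,0,0.06,0]
    - [-1,-0.06,0,0.07,0]

```text
time: 10.08
tool_pos: [0.5337, -0.1324, 0.1938]
ee_rot: [-1.615, 1.57, 1.626]
wrist_force: [0.7, -0.4, 0.9]
width: 0.0004
```

Emit:
send_rows:
  increments:
    - [-1,-0.03,0,0.03,0]
    - [-1,-0.06,0,0.06,0]
    - [-1,-0.06,0,0.09,0]
    - [-1,-0.06,0,0.12,0]
    - [-1,-0.06,0,0.12,0]

```text
time: 10.5
tool_pos: [0.4136, -0.1455, 0.2583]
ee_rot: [2.542, 1.561, -0.501]
wrist_force: [0.7, -0.5, -0.2]
width: 0.0004
```

Emit:
send_rows:
  increments:
    - [-1,0,0,0,0]
    - [-1,0,0,0,0]
    - [-1,0,0,0,0]

```text
time: 10.75
tool_pos: [0.4163, -0.1448, 0.2549]
ee_rot: [2.784, 1.569, -0.257]
wrist_force: [0.2, -0.3, 0.1]
width: 0.0007
```

```bash
python3 -c "
from h import *;look(12,(0,0,0));sck(12);topk(12,.15)
from bench import robot
T0,T=load('top',0),load('top',12);cv2.imwrite('pics/topfull12.png',T['image'][:,:,::-1])"
```

```text
circles ((242.0, 187.0), 7.280210018157959) ((407.0, 178.0), 8.602425575256348)
knob box mm [ 47.4 -38.8 154.3] gap [0.4 0.4]
t 10.75 box TCP mm [-165.7  -42.6  254.9] F box [ 0.2 -0.4  0.1] w 0.0007
tool axes in box:
 [[ 0.002  0.    -1.   ]
 [-0.001 -1.    -0.   ]
 [-1.     0.001 -0.002]]
tool shift mm [ 255.2  -42.7 -165.2]
scene knob [242. 187.] 7.3 xyz [ 44.8 -39.4 152.2] f,a 0.314 0.29
scene knob [242. 187.] 7.3 xyz [-104.3 -100.6   25.3] f,a -0.803 1.518
top knob ((407.0, 178.0), 8.602425575256348) [ 48.4 -40.1]
```

View pics/topfull12.png

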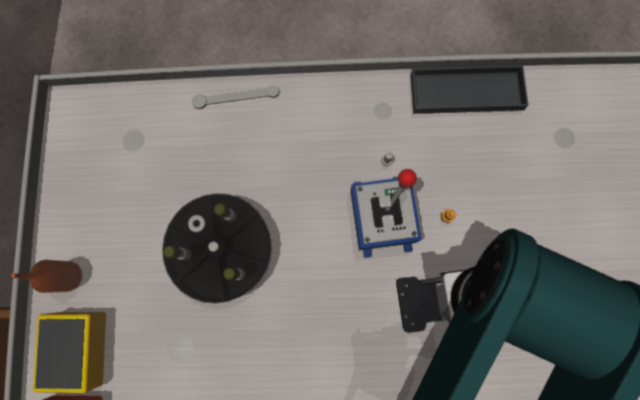

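View pics/scene_12.png

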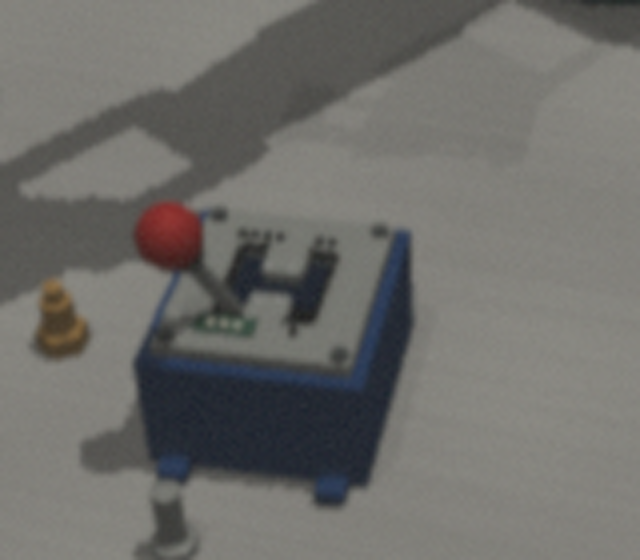

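```bash
python3 -c "
from bench import robot
print(robot.close_job())"
```

```text
the job is handed in; nothing more can be done
None
```

The lever is home in the third slot and released, and the job is handed in; it reported no verdict. With the fingers shut and never gripping, I pushed the knob back along the first slot to the crossbar, right to lever_across ≈ 0.30, then forward. The arm then backed off and went up clear of the box.

**Last checks:**
- **Lever forward:** the two-view knob position gives about 0.33 rad. The scene camera alone gives 0.314 and the top camera alone about 0.34. They differ by about 3 mm, but all are above the 0.29 needed.
- **Lever across:** about 0.29 rad, above the 0.24 needed.
- **Forces:** readings at the end of each move, for the moves where the fingers touched the lever, were about 7 N at most, against the 38 N limit. After backing off, the wrist force was about 0.5 N or less.
- **Other parts:** the turntable, brass connector, pressure pin and spring retainer look unmoved by eye in the last top picture. I did not measure their positions again.
- **Time:** about 11 s of the 51 s allowed.

While the arm or fingers hid the knob from the top camera, some two-view readings failed or were off. For those steps I used whichever camera could see the knob, together with the tool position.

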